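# Square up embedding cassettes in a tilting fence tray

## Task

Tilt the hinged tray by its handle so that the three loose cassettes slide down and line up in a single row, each lying with a long side flat against the fence. Then lower the tray gently back until it rests level and let go of it. Do not touch the cassettes with the gripper, and leave the timer and the carton beside the tray where they are.

Things in the scene. Friction and masses are not known exactly. Their poses are not given: they have to be found in the camera images.
- tray_handle (a point): Centre of the round steel bar (12 mm thick, 110 mm clear between its posts) of the bail handle, opposite the fence and parallel to it, 70 mm above the bench when the tray is level. The tray's low wall under it tops out 42 mm below, the cassettes 45 mm; the carton may stand 35 mm beyond it, its top 34 mm below. Turns with the tray: x along the bar, y away from the fence.
- fence (a point): Point on the tray floor at the foot of the fence's inner face, half-way along it. x axis along the fence, y from the fence towards the handle side, z up out of the tray. The fence is 30 mm high from the underside of the tray; the inner floor reaches 112 mm either way along x and 132 mm along y, and is 18 mm above the bench when level. The floor is 4 mm thick; the other walls rise 10 mm from it. Measured from this point the handle bar is 140 mm along y and 52 mm up.
- tray (a joint): Angle of the tray on its base (rad): 0 level, resting on its base; grows as the handle side is lifted, to a stop at 0.8. The hinge pin runs parallel to the fence along the tray's lower outer edge on the fence side: from fence it is 6 mm back (-y) and 4 mm down, and from it the handle bar is 146 mm out and 56 mm up. The hinge is free: the tray (0.45 kg) falls if it is let go while raised.
- tray_base: Dark steel base plate 236 x 150 mm on rubber feet, fixed to the bench, carrying the aluminium tray with its dark floor. Origin at the centre of its underside, z up, x along the fence and y from the fence side to the handle side.
- cassette_1_mid (a point): Centre of a white plastic embedding cassette, a flat block 40 (x) x 28 (y) x 7 (z) mm with slots on top, 10 to 21 g, lying loose on the tray floor; x along its long side. It slides on the tray at a slope somewhere between 13 and 20 degrees; a skewed one may need up to 35 to turn flat against the fence. Lying flat against the fence its centre is 14 mm from the fence.
- cassette_2_mid (a point): Centre of another white plastic embedding cassette, a flat block 40 (x) x 28 (y) x 7 (z) mm with slots on top, 10 to 21 g, lying loose on the tray floor; x along its long side. It slides on the tray at a slope somewhere between 13 and 20 degrees; a skewed one may need up to 35 to turn flat against the fence. Lying flat against the fence its centre is 14 mm from the fence.
- cassette_3_mid (a point): Centre of another white plastic embedding cassette, a flat block 40 (x) x 28 (y) x 7 (z) mm with slots on top, 10 to 21 g, lying loose on the tray floor; x along its long side. It slides on the tray at a slope somewhere between 13 and 20 degrees; a skewed one may need up to 35 to turn flat against the fence. Lying flat against the fence its centre is 14 mm from the fence.
- timer: White bench timer 62 x 62 x 18 mm standing loose beside the tray; origin under its centre. To be left alone.
- carton: Small white and blue carton 60 x 90 x 36 mm standing loose on the bench on the handle side of the tray; origin under its centre. To be left alone.

How it is judged (in metres and radians):
On the way:
1. the tray is raised by its handle and all three cassettes lie against the fence while it is tilted (value of joint tray above 0.15 rad and y of cassette_1_mid in the frame of fence between 0.008 and 0.018 m and z of cassette_1_mid in the frame of fence between -0.002 and 0.009 m and angle between the x axis of each of cassette_1_mid, cassette_2_mid, cassette_3_mid and the x axis of fence, either way round below 0.15 rad and y of cassette_2_mid in the frame of fence between 0.008 and 0.018 m and z of cassette_2_mid in the frame of fence between -0.002 and 0.009 m and y of cassette_3_mid in the frame of fence between 0.008 and 0.018 m and z of cassette_3_mid in the frame of fence between -0.002 and 0.009 m), for 0.2 s.
At the end, for the whole second after the job is handed in: The tray is level (within 0.03 rad) and released; all three cassettes lie flat on its floor at rest, each with its centre no more than 18 mm from the fence (14 when it touches) and its long side within 0.15 rad of parallel to the fence (value of joint tray below 0.03 rad and y of cassette_1_mid in the frame of fence between 0.008 and 0.018 m and z of cassette_1_mid in the frame of fence between -0.002 and 0.009 m and angle between the x axis of each of cassette_1_mid, cassette_2_mid, cassette_3_mid and the x axis of fence, either way round below 0.15 rad and y of cassette_2_mid in the frame of fence between 0.008 and 0.018 m and z of cassette_2_mid in the frame of fence between -0.002 and 0.009 m and y of cassette_3_mid in the frame of fence between 0.008 and 0.018 m and z of cassette_3_mid in the frame of fence between -0.002 and 0.009 m and linear speed of each of cassette_1, cassette_2, cassette_3 below 0.02 m/s).
It fails at once if a cassette is touched by the gripper (contact force between any of cassette_1, cassette_2, cassette_3 and the fingers above 0.3 N or contact force between any of cassette_1, cassette_2, cassette_3 and the arm above 0.3 N).
It fails at once if the tray is dropped or slammed down instead of lowered (falls faster than 1.5 rad/s) (velocity of joint tray below -1.5 rad/s).
It fails at once if the timer or the carton is displaced by more than 20 mm (distance of any of timer, carton from where it was at the start of the episode above 0.02 m).
It also fails if it takes over 38 s, if anything falls off the work surface, if the arm or the gripper's body presses on something with over 40 N, if the wrist force passes 120 N, or if a joint passes its speed limit or range.

## Robot

A 6-joint arm with a two-finger parallel gripper is mounted at the origin on a cart in front of the work surface, level with it; the furniture and walls round the work are solid. World frame = base frame: x ahead of the robot, y to its left, z up, the work surface at z = 0. Lengths are in mm, angles in rad, forces in N, time in s.
With the tool pointing down it reaches from about 300 to 775 mm from the base axis. Payload 14.6 kg.
Tool frame: the origin (TCP) lies at the centre of the arm's flange, where the gripper is bolted on; the fingertips stand 199 mm ahead of it and the grasp point (between the pads) lies 180 mm ahead of it; z points along the fingers, y is the line along which they close (so a half turn about z gives the same grasp; the last joint's range is limited). The gripper opens to 94 mm and grips with 3 to 60 N. Pads are 16 mm wide; open, the fingers measure 119 mm over their backs; the gripper's body (75 mm by 177 mm) begins 78 mm behind the grasp point.
Start: joints at [1.143, 0.3, 1.521, -0, 1.321, -0.067], TCP at [194.16, 514.58, 404.646] pointing down, gripper open.
Joint ranges: [-3.03, 3.03], [-0.79, 2.21], [0.23, 2.52], [-1.04, 4.18], [0, 3.07], [-2.55, 2.55]. Speed limits (rad/s): [2.22, 2.22, 2.57, 3.14, 3.14, 3.14].

## Interface

Orientations are given as [roll, pitch, yaw] about the fixed x, y, z axes, in that order (R = Rz(yaw) Ry(pitch) Rx(roll)).
In Python, from cell import manip, optics, workorder gives the robot as it stands.
- The arm moves only by the tool step_arm, never from a script. Its argument "increments" is a list that holds one entry, the list of rows, each a list of 7 numbers: the turn, a rotation vector about the tool's x, y, z as a fraction of full scale, then the shift along the tool's x, y, z as a fraction of full scale, then the closure, from -1 (fully open) to 1 (shut). In form: [[[wx, wy, wz, tx, ty, tz, fingers], ...]]. A call has 1 to 5 rows; each row shifts and turns the commanded pose from where the row before left it, along the tool's axes as they then stand; what a row does not reach is not made up. Full scale, the value 1, is 40 mm for a shift and 45 degrees for a turn. A row lasts 1/10 s, in which the tool goes at most 50 mm and 8.59 degrees, less where a joint would pass 70% of its speed; a pose out of reach is approached as far as the arm can. A call with a number of a shift or a turn outside -1 to 1 is refused whole. A call with a gripper value outside its range is refused whole. The fingers move at their own pace and stop on an object; "newtons" is the grip in N (left out, the last holds). Time passes only in rows, so rows that do not move let the fingers close. It gives the time, the measured TCP pose, the force, the opening and the grip force at its end, in the units of the state.
- manip.read_state(): the state, without advancing time (a new reading comes with each control period).
- optics.camera(name): name is "scene" or "top"; returns a dict with "frame" (420x560x3 uint8, red, green, blue), "range_z" (420x560 float32, mm along the optical axis (not along the pixel's ray), 0 where there is no reading), "mtx" (3x3 intrinsics, pixels), "cam_to_world" (4x4, takes a point from camera to world coordinates). Camera axes: x right, y down, z forward; pixel columns grow to the right and rows downward; lengths in mm; the calibration is good to about 2 mm. A picture is of the moment at which its call begins.
- workorder.sign_off(): hands the job in; it is judged then, once.
The state is a dict: "clock": time; "joints": joint angles; "qd": joint speeds; "effort": joint torques, N m; "eef_pos": TCP position; "eef_rot": TCP orientation; "wrist_force": force on the tool from outside, world axes, zero at the start; "moment": the same for the moment, N m; "finger_gap": finger opening in mm; "finger_force": force on a finger pad.
Only numpy, scipy, OpenCV 4.12 (cv2) and the standard library are available. Lean on these libraries where they do the work, as an engineer would, in place of code of your own. Each camera call takes 0.05 s, during which the arm holds its last target. There are 200 camera calls.

## Working session

There is one attempt and no reset: what is moved stays moved. The work goes in short steps, Python scripts to look and compute and a tool call to move; the robot and the scene stay as the last step left them, time stands still between calls to the robot, and variables do not carry over. Pictures are saved under pics/ and viewed, at most 10 in all, crops included, and the job is handed in when it is done.

Besides the shell and the picture viewer there is one more tool, called after "Request:" as name(argument=value, ...), one argument or row to a line, values as JSON. step_arm: Moves the arm, as the interface text tells. Its arguments: {"type":"object","properties":{"increments":{"type":"array","items":{"type":"array","items":{"type":"array","items":{"type":"number"}}}},"newtons":{"type":"number"}},"required":["increments"]}

```bash
mkdir -p pics; python3 - <<'E'
from cell import manip, optics
import cv2,numpy as np
s=manip.read_state();print(s)
for n in("top","scene"):
    c=optics.camera(n);cv2.imwrite(f"pics/{n}0.png",c["frame"][:,:,::-1]);np.savez(f"{n}0.npz",**c)
    print(c["mtx"],c["cam_to_world"])
E
```

```text
{'clock': 0.0, 'joints': array([ 1.14338619e+00,  3.00465263e-01,  1.52160471e+00, -8.95763741e-06,
        1.32070062e+00, -6.66051071e-02]), 'qd': array([ 1.14576515e-03,  9.98914368e-04,  4.56465197e-04, -4.28563522e-05,
        1.74868835e-03, -1.28664225e-03]), 'effort': array([ 2.11493621e-03, -5.31814098e+01, -3.52730799e+01,  7.08700041e-02,
        2.45360413e-02, -3.86309353e-05]), 'eef_pos': array([194.15485887, 514.54920429, 404.07940151]), 'eef_rot': array([-3.14041675e+00, -6.97416843e-05,  2.78078981e+00]), 'wrist_force': array([-0.24146072,  0.69356569,  0.22951839]), 'moment': array([-0.0198753 , -0.02257916,  0.0381641 ]), 'finger_force': 0.0, 'finger_gap': 93.88366522026666}
[[432.18110488   0.         278.1891705 ]
 [  0.         432.18110488 215.23193784]
 [  0.           0.           1.        ]] [[-1.36152639e-02 -9.83358334e-01  1.81165700e-01  4.09406340e+02]
 [-9.99469849e-01  8.02520299e-03 -3.15534094e-02  2.47287292e+02]
 [ 2.95744166e-02 -1.81499263e-01 -9.82946271e-01  9.18199403e+02]
 [ 0.00000000e+00  0.00000000e+00  0.00000000e+00  1.00000000e+00]]
[[513.52495963   0.         287.20576851]
 [  0.         513.52495963 213.55852008]
 [  0.           0.           1.        ]] [[ 7.00229920e-01 -4.35491585e-01  5.65707645e-01  1.11296986e+02]
 [-7.13904061e-01 -4.31978890e-01  5.51121793e-01 -2.59071773e+02]
 [ 4.36485779e-03 -7.89772953e-01 -6.13383754e-01  5.75283374e+02]
 [ 0.00000000e+00  0.00000000e+00  0.00000000e+00  1.00000000e+00]]
```

View pics/top0.png

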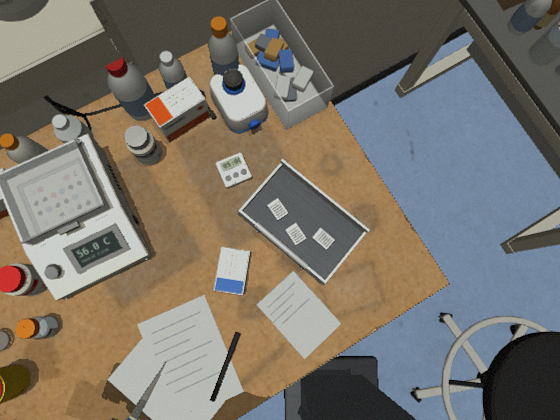

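View pics/scene0.png

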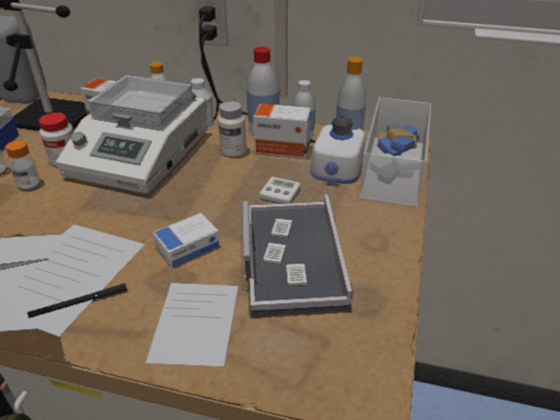

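The top view shows the tray with corners near (283,163), (368,230), (323,281), (240,211). The carton is at (232,270) and the timer at (234,170). The handle looks to be on the lower-left side, so I'll enlarge both views.

```bash
python3 - <<'E'
import cv2
a=cv2.imread("pics/top0.png")[150:295,205:380];a=cv2.resize(a,None,fx=4,fy=4,interpolation=cv2.INTER_CUBIC);cv2.imwrite("pics/topc.png",a)
a=cv2.imread("pics/scene0.png")[170:320,150:360];a=cv2.resize(a,None,fx=3.8,fy=3.8,interpolation=cv2.INTER_CUBIC);cv2.imwrite("pics/scenec.png",a)
E
```

```text
(no output)
```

View pics/topc.png

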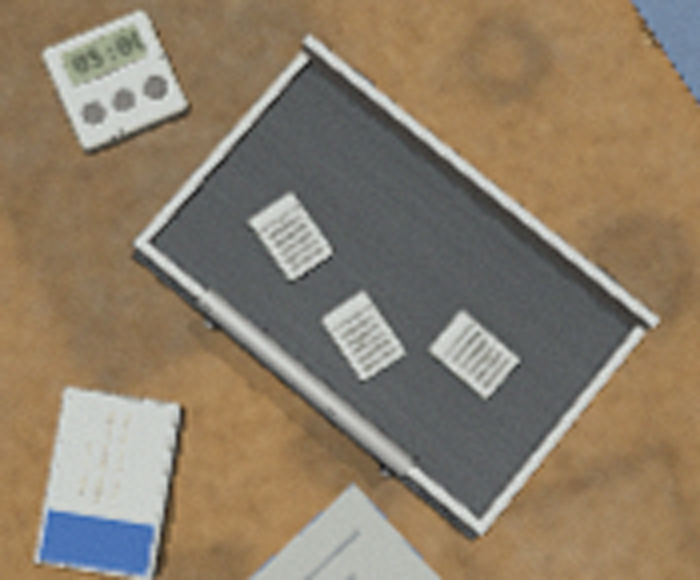

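View pics/scenec.png

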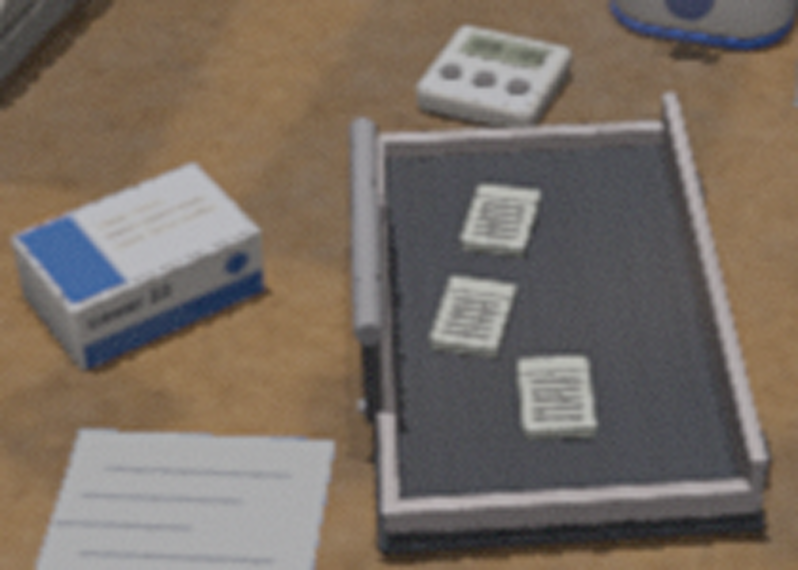

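The bar runs from about (205,293) to (408,468) in the top crop, and from (363,122) to (367,335) in the scene crop. The fence top runs from (308,40) to (655,322). The cassettes lie between bar and fence.

```bash
cat >h.py <<'E'
import numpy as np
def ray(c,u,v,z):
    M=c["cam_to_world"];d=M[:3,:3]@np.linalg.solve(c["mtx"],[u,v,1]);o=M[:3,3];return o+d*(z-o[2])/d[2]
E
python3 - <<'E'
import numpy as np
from h import ray
np.set_printoptions(precision=1,suppress=True)
t=np.load("top0.npz");s=np.load("scene0.npz")
T=lambda x,y,z:ray(t,205+x/4,150+y/4,z)
S=lambda x,y,z:ray(s,150+x/3.8,170+y/3.8,z)
b=T(205,293,70),T(408,468,70);bs=S(363,122,70),S(367,335,70)
f=T(308,40,44),T(655,322,44)
co=T(139,246,28),T(480,530,28)
for n,(p,q) in dict(bar=b,barS=bs,fence=f,low=co).items():
    d=p-q;print(n,p,q,"mid",(p+q)/2,"len",np.linalg.norm(d),"yaw",np.arctan2(d[1],d[0]))
print("carton",[T(*p,36) for p in((64,388),(182,404),(155,580),(38,565))])
print("cas",[T(*p,25) for p in((290,236),(364,335),(475,354))])
# depth check at bar
for u,v in((306/4+205,380/4+150),(250/4+205,332/4+150)):
    k=t["range_z"][int(v)-1:int(v)+2,int(u)-1:int(u)+2];print("depth",k.ravel())
    d=k.min();print((t["cam_to_world"]@np.r_[np.linalg.solve(t["mtx"],[u,v,1])*d,1])[:3])
from cell import manip
from scipy.spatial.transform import Rotation as R
st=manip.read_state();print(R.from_euler("xyz",st["eef_rot"]).as_matrix())
E
```

```text
bar [549.9 263.9  70. ] [462.2 165.   70. ] mid [506.1 214.5  70. ] len 132.1024608406351 yaw 0.845345708594596
barS [550.9 265.3  70. ] [461.2 163.1  70. ] mid [506.  214.2  70. ] len 135.99830922880503 yaw 0.8508660044760252
fence [688.9 209.6  44. ] [537.1  33.3  44. ] mid [613.  121.4  44. ] len 232.65224925889265 yaw 0.8599971687820375
low [582.1 299.1  28. ] [432.9 124.9  28. ] mid [507.5 212.   28. ] len 229.31354448440504 yaw 0.8626552959425973
carton [array([507. , 336.6,  36. ]), array([498.2, 276.5,  36. ]), array([410.1, 290.2,  36. ]), array([418.2, 348.7,  36. ])]
cas [array([587.4, 219.9,  25. ]), array([534.4, 181.9,  25. ]), array([523.8, 124.1,  25. ])]
depth [847.2 846.9 845.8 847.9 847.3 846.2 847.7 845.2 847.5]
[505.2 214.6  77. ]
depth [848.5 854.3 852.1 850.4 851.3 850.2 851.3 850.9 853.6]
[529.1 241.8  77.2]
[[-0.9  0.4 -0. ]
 [ 0.4  0.9 -0. ]
 [ 0.  -0.  -1. ]]
```

```bash
cat >>h.py <<'E'
from scipy.spatial.transform import Rotation as R
def rows(p,rot,q,rotq,n):
    p=np.array(p,float);r=R.from_euler("xyz",rot);w=(r.inv()*R.from_euler("xyz",rotq)).as_rotvec()/n
    for i in range(n):
        d=r.inv().apply((np.array(q)-p)/(n-i));p=p+r.apply(d);r=r*R.from_rotvec(w)
        print(np.round(np.r_[w/(np.pi/4),d/40],3).tolist())
E
python3 - <<'E'
from h import *
from cell import manip
s=manip.read_state()
rows(s["eef_pos"],s["eef_rot"],[506,214.5,350],[np.pi,0,.857],15)
E
```

```text
[-0.0, 0.0, 0.163, -0.663, -0.284, 0.091]
[-0.0, 0.0, 0.163, -0.694, -0.197, 0.09]
[-0.0, 0.0, 0.163, -0.713, -0.107, 0.09]
[-0.0, 0.0, 0.163, -0.721, -0.015, 0.09]
[-0.0, 0.0, 0.163, -0.717, 0.078, 0.09]
[-0.0, 0.0, 0.163, -0.701, 0.169, 0.09]
[-0.0, 0.0, 0.163, -0.674, 0.257, 0.09]
[-0.0, 0.0, 0.163, -0.636, 0.341, 0.09]
[-0.0, 0.0, 0.163, -0.587, 0.42, 0.09]
[-0.0, 0.0, 0.163, -0.528, 0.491, 0.09]
[-0.0, 0.0, 0.163, -0.461, 0.555, 0.09]
[-0.0, 0.0, 0.163, -0.386, 0.609, 0.09]
[-0.0, 0.0, 0.163, -0.305, 0.653, 0.09]
[-0.0, 0.0, 0.163, -0.219, 0.687, 0.09]
[-0.0, 0.0, 0.163, -0.13, 0.71, 0.09]
```

Request:
step_arm(
  increments=[
    [[0,0,0.163,-0.66,-0.28,0.09,-0.2],[0,0,0.163,-0.69,-0.2,0.09,-0.2],[0,0,0.163,-0.71,-0.11,0.09,-0.2],[0,0,0.163,-0.72,-0.015,0.09,-0.2],[0,0,0.163,-0.72,0.08,0.09,-0.2]],
  ],
  newtons=20,
)

```text
clock: 0.6
eef_pos: [298.5, 413.9, 386.3]
eef_rot: [-3.141, 0.0, 2.136]
wrist_force: [0.7, 0.3, -0.1]
finger_gap: 58.2
finger_force: 0.0
```

Request:
step_arm(
  increments=[
    [[0,0,0.163,-0.7,0.17,0.09,-0.2],[0,0,0.163,-0.67,0.26,0.09,-0.2],[0,0,0.163,-0.64,0.34,0.09,-0.2],[0,0,0.163,-0.59,0.42,0.09,-0.2],[0,0,0.163,-0.53,0.49,0.09,-0.2]],
  ],
)

```text
clock: 1.1
eef_pos: [402.8, 313.8, 368.3]
eef_rot: [-3.141, 0.0, 1.495]
wrist_force: [0.3, 0.9, -0.0]
finger_gap: 56.1
finger_force: 0.0
```

Request:
step_arm(
  increments=[
    [[0,0,0.163,-0.46,0.555,0.09,-0.2],[0,0,0.163,-0.39,0.61,0.09,-0.2],[0,0,0.163,-0.3,0.65,0.09,-0.2],[0,0,0.163,-0.22,0.69,0.09,-0.2],[0,0,0.163,-0.13,0.71,0.09,-0.2]],
  ],
)

```text
clock: 1.6
eef_pos: [507.1, 214.2, 350.2]
eef_rot: [-3.141, 0.001, 0.855]
wrist_force: [-0.1, 0.4, 0.7]
finger_gap: 56.9
finger_force: 0.0
```

Request:
step_arm(
  increments=[
    [[0,0,0,0,0,0,-0.2],[0,0,0,0,0,0,-0.2]],
  ],
)

```text
clock: 1.8
eef_pos: [506.3, 214.9, 350.2]
eef_rot: [-3.141, 0.001, 0.861]
wrist_force: [-0.0, -0.4, -0.2]
finger_gap: 56.2
finger_force: 0.0
```

Request:
step_arm(
  increments=[
    [[0,0,0,0,0,0.5,-0.2],[0,0,0,0,0,0.5,-0.2],[0,0,0,0,0,0.5,-0.2],[0,0,0,0,0,0.4,-0.2],[0,0,0,0,0,0.3,-0.2]],
  ],
)

```text
clock: 2.3
eef_pos: [505.6, 215.9, 261.8]
eef_rot: [-3.141, 0.001, 0.863]
wrist_force: [0.5, 0.9, 0.1]
finger_gap: 56.5
finger_force: 0.0
```

Request:
step_arm(
  increments=[
    [[0,0,0,0,0,0.2,-0.2],[0,0,0,0,0,0.1,-0.2],[0,0,0,0,0,0,-0.2]],
  ],
)

```text
clock: 2.6
eef_pos: [506.3, 215.3, 250.6]
eef_rot: [-3.141, 0.0, 0.861]
wrist_force: [0.4, 0.5, -0.9]
finger_gap: 56.7
finger_force: 0.0
```

```bash
python3 - <<'E'
from cell import optics
import cv2,numpy as np
a=optics.camera("top")["frame"][150:295,205:380,::-1];b=optics.camera("scene")["frame"][130:320,150:360,::-1]
f=lambda x:cv2.resize(x,(400,int(x.shape[0]*400/x.shape[1])),interpolation=cv2.INTER_CUBIC)
a,b=f(a),f(b);h=max(len(a),len(b));p=lambda x:np.pad(x,((0,h-len(x)),(0,0),(0,0)))
cv2.imwrite("pics/g1.png",np.hstack([p(a),p(b)]))
E
```

```text
(no output)
```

View pics/g1.png

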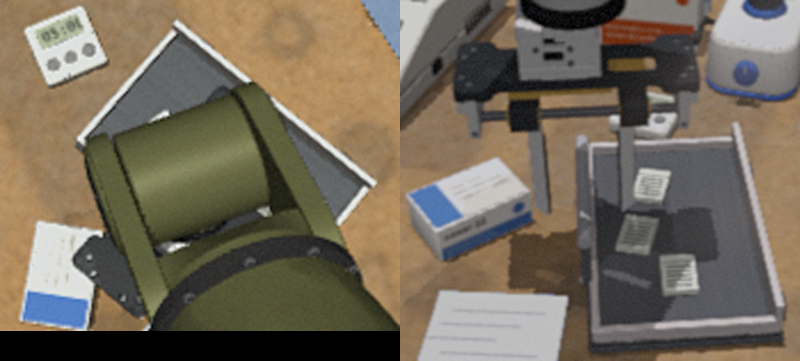

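The fingertips, at (543,210) and (628,208) in the right-hand view, stand either side of the bar at x≈585. Closing on it.

Request:
step_arm(
  increments=[
    [[0,0,0,0,0,0,1],[0,0,0,0,0,0,1],[0,0,0,0,0,0,1],[0,0,0,0,0,0,1],[0,0,0,0,0,0,1]],
  ],
  newtons=25,
)

```text
clock: 3.2
eef_pos: [506.4, 215.1, 250.7]
eef_rot: [3.142, -0.0, 0.86]
wrist_force: [0.1, -0.1, 0.8]
finger_gap: 19.9
finger_force: 0.0
```

Request:
step_arm(
  increments=[
    [[0,0,0,0,0,0,1],[0,0,0,0,0,0,1],[0,0,0,0,0,0,1],[0,0,0,0,0,0,1]],
  ],
)

```text
clock: 3.6
eef_pos: [506.0, 215.5, 250.6]
eef_rot: [-3.14, 0.0, 0.861]
wrist_force: [-4.3, 3.7, 2.0]
finger_gap: 11.4
finger_force: 25.0
```

Request:
step_arm(
  increments=[
    [[0.038,0,0,0,0.178,-0.107,1],[0.038,0,0,0,0.178,-0.107,1],[0.038,0,0,0,0.178,-0.107,1],[0.038,0,0,0,0.178,-0.107,1]],
  ],
)

```text
clock: 4.0
eef_pos: [528.6, 196.1, 266.6]
eef_rot: [-3.019, 0.0, 0.861]
wrist_force: [-4.3, 4.3, 0.2]
finger_gap: 11.2
finger_force: 25.0
```

Request:
step_arm(
  increments=[
    [[0.038,0,0,0,0.178,-0.107,1],[0.038,0,0,0,0.178,-0.107,1],[0.038,0,0,0,0.178,-0.107,1],[0.038,0,0,0,0.178,-0.107,1],[0.038,0,0,0,0.178,-0.107,1]],
  ],
)

```text
clock: 4.5
eef_pos: [558.1, 170.6, 281.4]
eef_rot: [-2.87, 0.0, 0.861]
wrist_force: [-3.4, 3.0, -0.7]
finger_gap: 11.3
finger_force: 25.0
```

Request:
step_arm(
  increments=[
    [[0.019,0,0,0,0.09,-0.053,1],[0.019,0,0,0,0.09,-0.053,1],[0.019,0,0,0,0.09,-0.053,1],[0.019,0,0,0,0.09,-0.053,1],[0.019,0,0,0,0.09,-0.053,1]],
  ],
)

```text
clock: 5.0
eef_pos: [573.3, 157.5, 286.3]
eef_rot: [-2.795, 0.0, 0.861]
wrist_force: [-5.3, 4.5, 3.2]
finger_gap: 11.4
finger_force: 25.0
```

Request:
step_arm(
  increments=[
    [[0.019,0,0,0,0.09,-0.053,1],[0.019,0,0,0,0.09,-0.053,1],[0.019,0,0,0,0.09,-0.053,1],[0.019,0,0,0,0.09,-0.053,1],[0.019,0,0,0,0.09,-0.053,1]],
  ],
)

```text
clock: 5.5
eef_pos: [588.9, 144.1, 289.7]
eef_rot: [-2.72, -0.0, 0.861]
wrist_force: [-6.8, 5.2, 5.2]
finger_gap: 11.2
finger_force: 25.0
```

```bash
python3 - <<'E'
from cell import optics
import cv2,numpy as np
b=optics.camera("scene")["frame"][110:320,150:360,::-1]
cv2.imwrite("pics/g2.png",cv2.resize(b,None,fx=2.8,fy=2.8,interpolation=cv2.INTER_CUBIC))
E
```

```text
(no output)
```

View pics/g2.png

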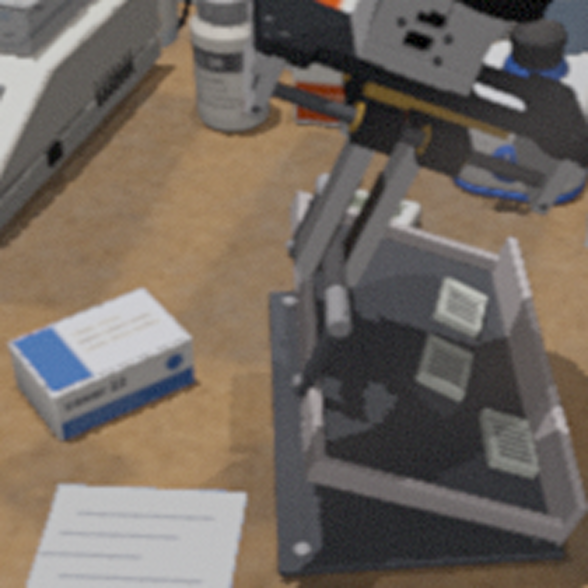

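The tray is raised about 24°. The cassettes at (462,305), (446,367) and (508,440) are sliding towards the fence, the first two still skewed. Tilting further.

Request:
step_arm(
  increments=[
    [[0.025,0,0,0,0.12,-0.07,1],[0.025,0,0,0,0.12,-0.07,1],[0.025,0,0,0,0.12,-0.07,1],[0.025,0,0,0,0.12,-0.07,1],[0.025,0,0,0,0.12,-0.07,1]],
  ],
)

```text
clock: 6.05
eef_pos: [609.8, 126.2, 292.1]
eef_rot: [-2.621, -0.0, 0.862]
wrist_force: [-9.3, 4.2, 9.5]
finger_gap: 11.2
finger_force: 25.0
```

Request:
step_arm(
  increments=[
    [[0.025,0,0,0,0.12,-0.07,1],[0.025,0,0,0,0.12,-0.07,1],[0.025,0,0,0,0.12,-0.07,1],[0.025,0,0,0,0.12,-0.07,1],[0.025,0,0,0,0.12,-0.07,1]],
  ],
)

```text
clock: 6.55
eef_pos: [630.9, 108.1, 291.8]
eef_rot: [-2.523, -0.001, 0.862]
wrist_force: [-10.9, 4.9, 12.9]
finger_gap: 11.2
finger_force: 25.0
```

Request:
step_arm(
  increments=[
    [[0.025,0,0,0,0.12,-0.07,1],[0.025,0,0,0,0.12,-0.07,1],[0.025,0,0,0,0.12,-0.07,1],[0.025,0,0,0,0.12,-0.07,1],[0,0,0,0,0,0,1]],
  ],
)

```text
clock: 7.05
eef_pos: [647.8, 93.4, 289.7]
eef_rot: [-2.444, -0.001, 0.862]
wrist_force: [-11.9, 4.2, 17.8]
finger_gap: 11.1
finger_force: 25.0
```

```bash
python3 - <<'E'
from cell import optics
import cv2,numpy as np
b=optics.camera("scene")["frame"][110:320,150:360,::-1]
cv2.imwrite("pics/g3.png",cv2.resize(b,None,fx=2.8,fy=2.8,interpolation=cv2.INTER_CUBIC))
b=optics.camera("top")
cv2.imwrite("pics/g3t.png",b["frame"][:,:,::-1])
E
```

```text
(no output)
```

View pics/g3.png

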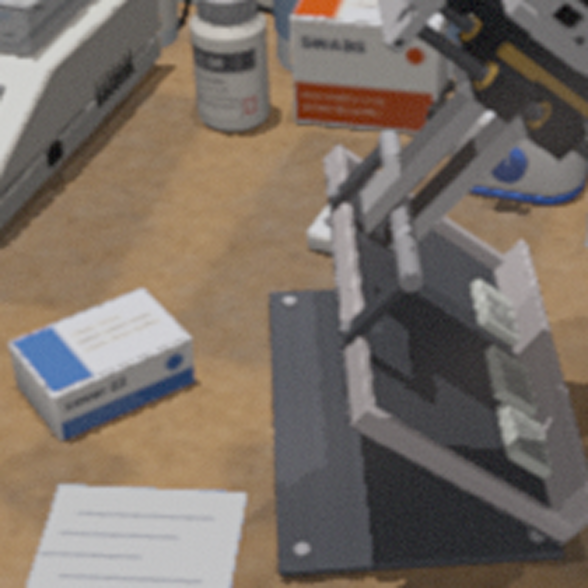

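The tray is at about 40° and the cassettes at (492,312), (512,380) and (524,440) appear to sit against the fence. I'll let them settle and check this with depth in the tray frame.

Request:
step_arm(
  increments=[
    [[0,0,0,0,0,0,1],[0,0,0,0,0,0,1],[0,0,0,0,0,0,1],[0,0,0,0,0,0,1]],
  ],
)

```text
clock: 7.55
eef_pos: [647.5, 93.7, 289.8]
eef_rot: [-2.446, -0.001, 0.862]
wrist_force: [-11.2, 3.4, 16.0]
finger_gap: 11.5
finger_force: 25.0
```

```bash
cat >cas.py <<'E'
import sys,cv2
from h import *
from cell import optics
np.set_printoptions(precision=1,suppress=True)
th=float(sys.argv[1]);c=optics.camera("scene");d=c["range_z"]
# fence frame: bar at (506,214.8,70) level, 140 along y and 52 up from fence foot
ps=.859;ex=np.array([np.cos(ps),np.sin(ps),0]);ey=np.array([-np.sin(ps),np.cos(ps),0]);ez=np.array([0,0,1.])
h=np.array([506,214.8,70])-146*ey-56*ez
Y=np.cos(th)*ey+np.sin(th)*ez;Z=np.cos(th)*ez-np.sin(th)*ey
F=h+6*Y+4*Z
# intersect pixel rays with cassette top plane (7 mm above the floor)
v,u=np.mgrid[:420,:560];M=c["cam_to_world"]
r=np.linalg.solve(c["mtx"],np.stack([u.ravel(),v.ravel(),0*u.ravel()+1.]))
W=M[:3,:3]@r;o=M[:3,3];P=o[:,None]+W*((((F+7*Z)-o)@Z)/(Z@W))
x,y=ex@(P-F[:,None]),Y@(P-F[:,None])
f=c["frame"].astype(int).reshape(-1,3)
m=((abs(x)<108)&(y>2)&(y<125)).reshape(420,560)
# rectified view, 3 px/mm: x from -115..115, y -10..60
X,Yy=np.meshgrid(np.arange(-115,115,1/3),np.arange(90,-15,-1/3))
Q=F[:,None]+ex[:,None]*X.ravel()+Y[:,None]*Yy.ravel()+7*Z[:,None]
q=c["mtx"]@(M[:3,:3].T@(Q-o[:,None]));q=(q/q[2]).reshape(3,*X.shape).astype(np.float32)
im=cv2.remap(c["frame"],q[0],q[1],cv2.INTER_CUBIC)[:,:,::-1]
for yy,col in((0,(0,0,255)),(28,(0,255,0))):cv2.line(im,(0,int((90-yy)*3)),(689,int((90-yy)*3)),col,1)
cv2.imwrite(sys.argv[2],im)
E
python3 cas.py 0.695 pics/r1.png
```

```text
Traceback (most recent call last):
  File "cas.py", line 23, in <module>
    for yy,col in((0,(0,0,255)),(28,(0,255,0))):cv2.line(im,(0,int((90-yy)*3)),(689,int((90-yy)*3)),col,1)
                                                ~~~~~~~~^^^^^^^^^^^^^^^^^^^^^^^^^^^^^^^^^^^^^^^^^^^^^^^^^^
cv2.error: OpenCV(4.12.0) :-1: error: (-5:Bad argument) in function 'line'
> Overload resolution failed:
>  - Layout of the output array img is incompatible with cv::Mat
>  - Expected Ptr<cv::UMat> for argument 'img'
```

```bash
sed -i 's/\[:,:,::-1\]$/[:,:,::-1].copy()/; /^v,u=/s/.*/M=c["cam_to_world"];o=M[:3,3]/; /^r=/d; /^W=/d; /^x,y=/d; /^f=/d; /^m=/d' cas.py; python3 cas.py 0.695 pics/r1.png
```

```text
(no output)
```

View pics/r1.png

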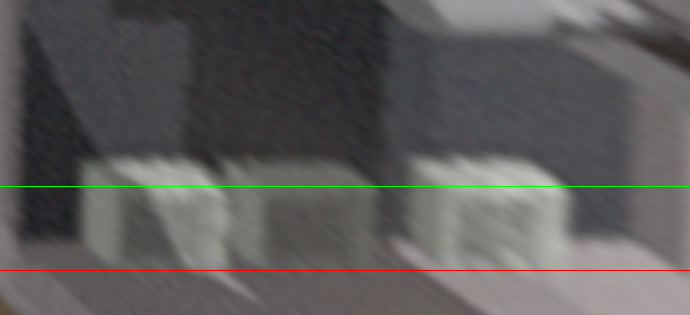

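The rectified tray view shows all three cassettes side by side, parallel to the fence with their back edges level (row ~160) and none skewed. Lowering now by reversing the motion.

Request:
step_arm(
  increments=[
    [[-0.038,0,0,0,-0.175,0.112,1],[-0.038,0,0,0,-0.175,0.112,1],[-0.038,0,0,0,-0.175,0.112,1],[-0.038,0,0,0,-0.175,0.112,1],[-0.038,0,0,0,-0.175,0.112,1]],
  ],
)

```text
clock: 8.15
eef_pos: [615.6, 121.2, 292.3]
eef_rot: [-2.595, -0.001, 0.862]
wrist_force: [-14.3, 5.3, 17.6]
finger_gap: 11.4
finger_force: 25.0
```

Request:
step_arm(
  increments=[
    [[-0.038,0,0,0,-0.175,0.112,1],[-0.038,0,0,0,-0.175,0.112,1],[-0.038,0,0,0,-0.175,0.112,1],[-0.038,0,0,0,-0.175,0.112,1],[-0.038,0,0,0,-0.175,0.112,1]],
  ],
)

```text
clock: 8.65
eef_pos: [584.0, 148.5, 288.3]
eef_rot: [-2.743, 0.0, 0.862]
wrist_force: [-16.3, 8.0, 15.4]
finger_gap: 11.1
finger_force: 25.0
```

Request:
step_arm(
  increments=[
    [[-0.038,0,0,0,-0.175,0.112,1],[-0.038,0,0,0,-0.175,0.112,1],[-0.038,0,0,0,-0.175,0.112,1],[-0.038,0,0,0,-0.175,0.112,1],[-0.038,0,0,0,-0.175,0.112,1]],
  ],
)

```text
clock: 9.15
eef_pos: [553.2, 175.1, 278.2]
eef_rot: [-2.892, 0.001, 0.862]
wrist_force: [-18.0, 11.7, 12.4]
finger_gap: 11.2
finger_force: 25.0
```

Request:
step_arm(
  increments=[
    [[-0.038,0,0,0,-0.175,0.112,1],[-0.038,0,0,0,-0.175,0.112,1],[-0.038,0,0,0,-0.175,0.112,1],[-0.038,0,0,0,-0.175,0.112,1],[0,0,0,0,0,0,1]],
  ],
)

```text
clock: 9.65
eef_pos: [529.4, 195.6, 265.4]
eef_rot: [-3.012, 0.001, 0.862]
wrist_force: [-16.3, 12.9, 8.4]
finger_gap: 11.2
finger_force: 25.0
```

```bash
python3 - <<'E'
from h import *
from cell import manip
s=manip.read_state();print(s["eef_pos"],s["eef_rot"])
rows(s["eef_pos"],s["eef_rot"],[506.2,215.3,250.6],[np.pi,0,.861],6)
E
```

```text
[529.40173145 195.63217091 265.40822592] [-3.01159987e+00  1.32238194e-03  8.62013650e-01]
[-0.028, 0.0, 0.0, -0.001, -0.118, 0.078]
[-0.028, 0.0, 0.0, -0.001, -0.119, 0.075]
[-0.028, 0.0, 0.0, -0.001, -0.121, 0.072]
[-0.028, 0.0, 0.0, -0.001, -0.122, 0.07]
[-0.028, 0.0, 0.0, -0.001, -0.124, 0.067]
[-0.028, 0.0, 0.0, -0.001, -0.125, 0.064]
```

Request:
step_arm(
  increments=[
    [[-0.028,0,0,0,-0.12,0.078,1],[-0.028,0,0,0,-0.12,0.075,1],[-0.028,0,0,0,-0.122,0.072,1],[-0.028,0,0,0,-0.123,0.07,1]],
  ],
)

```text
clock: 10.05
eef_pos: [513.8, 209.1, 255.5]
eef_rot: [-3.098, 0.002, 0.861]
wrist_force: [-22.8, 19.6, 10.5]
finger_gap: 11.0
finger_force: 25.0
```

Request:
step_arm(
  increments=[
    [[-0.014,0,0,0,-0.063,0.034,1],[-0.014,0,0,0,-0.063,0.034,1],[-0.014,0,0,0,-0.063,0.034,1],[-0.014,0,0,0,-0.063,0.032,1],[0,0,0,0,0,0,1]],
  ],
)

```text
clock: 10.55
eef_pos: [506.1, 215.7, 250.5]
eef_rot: [3.141, 0.002, 0.861]
wrist_force: [-23.4, 18.6, 10.5]
finger_gap: 10.5
finger_force: 25.0
```

Request:
step_arm(
  increments=[
    [[0,0,0,0,-0.02,-0.01,1],[0,0,0,0,-0.02,-0.01,1],[0,0,0,0,0,0,1]],
  ],
)

```text
clock: 10.85
eef_pos: [505.8, 215.8, 251.1]
eef_rot: [3.139, 0.001, 0.861]
wrist_force: [-11.8, 11.1, 3.9]
finger_gap: 11.1
finger_force: 25.0
```

```bash
python3 cas.py 0.0 pics/r2.png; python3 -c "
from cell import manip
print(manip.read_state())"
```

```text
{'clock': 10.9, 'joints': array([ 0.33700882,  0.47488667,  1.66583875, -0.00301496,  1.00034061,
        1.04890144]), 'qd': array([0.00070408, 0.0006208 , 0.00056643, 0.00178671, 0.00213805,
       0.00047075]), 'effort': array([-8.06849241e+00, -5.64163649e+01, -3.21812868e+01, -3.06426935e+00,
       -1.93252042e+00,  1.67227106e-02]), 'eef_pos': array([505.78952185, 215.80544958, 251.13125562]), 'eef_rot': array([3.13913066e+00, 8.10725786e-04, 8.60530164e-01]), 'wrist_force': array([-11.59681624,   9.90242306,   3.97198366]), 'moment': array([ 1.99826878,  2.2537708 , -0.02009117]), 'finger_force': 25.000460743904114, 'finger_gap': 11.422078506774696}
```

View pics/r2.png

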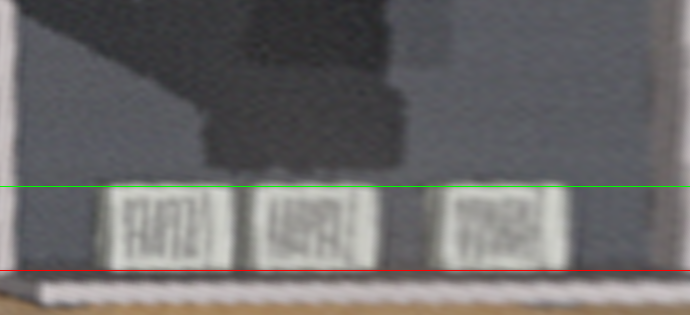

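With the tray level, all three cassettes fill exactly the 0–28 mm band at the fence (rows 186–270) and are not skewed. I'll take off the remaining side load, open slowly and withdraw.

Request:
step_arm(
  increments=[
    [[0,0,0,0,-0.02,-0.005,1],[0,0,0,0,-0.015,0,1],[0,0,0,0,0,0,1]],
  ],
  newtons=5,
)

```text
clock: 11.2
eef_pos: [505.3, 216.0, 251.3]
eef_rot: [3.137, 0.0, 0.86]
wrist_force: [-5.1, 5.4, 0.5]
finger_gap: 11.9
finger_force: 5.0
```

Request:
step_arm(
  increments=[
    [[0,0,0,0,0,0,-0.2],[0,0,0,0,0,0,-0.2],[0,0,0,0,0,0,-0.2],[0,0,0,0,0,0,-0.2],[0,0,0,0,0,0,-0.2]],
  ],
)

```text
clock: 11.7
eef_pos: [505.4, 215.9, 251.4]
eef_rot: [3.135, -0.0, 0.86]
wrist_force: [-0.6, -0.5, -1.3]
finger_gap: 48.6
finger_force: 0.0
```

Request:
step_arm(
  increments=[
    [[0,0,0,0,0,-0.2,-0.2],[0,0,0,0,0,-0.5,-0.2],[0,0,0,0,0,-0.6,-0.2],[0,0,0,0,0,-0.6,-0.2],[0,0,0,0,0,-0.6,-0.2]],
  ],
)

```text
clock: 12.2
eef_pos: [504.8, 216.3, 352.9]
eef_rot: [3.135, -0.0, 0.861]
wrist_force: [-1.0, -0.3, 0.3]
finger_gap: 56.5
finger_force: 0.0
```

Request:
step_arm(
  increments=[
    [[0,0,0,0,0,0,-0.2],[0,0,0,0,0,0,-0.2]],
  ],
)

```text
clock: 12.4
eef_pos: [504.7, 216.3, 351.6]
eef_rot: [3.135, -0.001, 0.861]
wrist_force: [-0.7, 0.7, 0.1]
finger_gap: 56.1
finger_force: 0.0
```

```bash
python3 cas.py 0.0 pics/r3.png
```

```text
(no output)
```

View pics/r3.png

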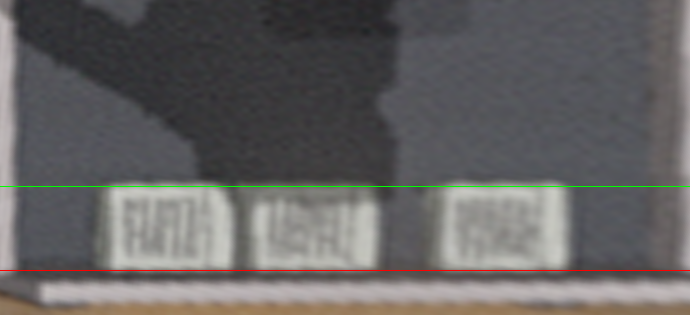

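The tray is level and released, and the cassettes are still flush in the 0–28 mm band. Handing in.

```bash
python3 -c "
from cell import workorder
print(workorder.sign_off())"
```

```text
the job is handed in; nothing more can be done
None
```

The job is handed in, though sign-off gave no verdict: the last picture shows the tray level and released with all three cassettes flat against the fence in one row, at 12.4 s. I never moved the gripper near the timer or carton but took no final measurement of them.

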